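Weigh the loaded tube carrier on the hanging scale

TASK

Weigh the tube carrier that holds the vials: lift it by its grip, hang its wire bail in the hook of the sprung scale, and let the scale take the weight slowly, so that the pointer never moves faster than about 4 cm per second and does not drop or spring up when you let go. Let go only once the scale bears the whole weight, leave the carrier hanging still, keep it upright and do not knock or force the scale or pull it down to its stop. Leave the empty carrier and everything else on the bench where it is.

Things in the scene. Friction and masses are not known exactly. Their poses are not given: they have to be found in the camera images.
- carrier_grip (a point): Centre of the upright grey grip block on top of the LOADED tube carrier (the one with vials): 26 mm (own x) x 20 mm (own y) x 45 mm high, on an 8 mm neck above the wire bail's peak; centre 163.5 mm above the tray's underside, lower face 16 mm above the bail's centre line. Grip it across the 26 mm, along own x (the tray's long direction). z up
- carrier_eye (a point): Centre line of the bail's peak, 38.5 mm straight below the grip centre, 125 mm above the tray's underside. This 8 mm round bar (along own x, level for 16 mm at the middle, then sloping down both ways) hangs on the hook. The window below it, down to the vial tops, is 60 mm high, 80 mm wide, open along own y
- carrier: The loaded carrier; origin at the centre of its underside. White open tray 96 (x) x 60 (y) x 34 mm with six capped clear vials (tops 61 mm up) and a steel wire bail in the own x-z plane rising at both 60 mm ends to the peak. A half turn about z makes no difference. Mass 0.22 to 0.66 kg, not known beforehand
- stand: Hanging-scale stand, fixed: grey base plate 170 x 235 x 12 mm, white column 50 x 56 mm, 299 mm high. Origin on the bench straight below the hook's saddle. Hook points to own +y; column on the -y side, its face at own y = -90 mm; graduated strip with pointer on the face towards own +x. Only the base plate is under the hook
- saddle (a point): Where the bail's centre line rests when seated in the hook's dip (flat for 10 mm along the hook); moves with the hook, 253 mm above the bench unloaded. Hook: 8 mm bar going to the stand's +y: level shank, dip, upturned tip whose top is 18 mm above this point and ends 26 mm farther in +y; its underside is 12 mm below this point. The bail passes over the tip from the +y side, then down into the dip
- scale (a joint): Travel of hook and pointer downward, m: 0 unloaded, stop at 0.1. Spring 80 N/m, light damping, 0.25 N preload; the carrier rests at 0.023 to 0.078 depending on its unknown mass. While gripped the pointer just follows the hand; the scale bears the whole weight when the hand feels none. Letting go more than about 4 mm above or below that point makes it jump
- spare_grip (a point): Centre of the grip block of the EMPTY carrier (same shape and size, no vials): leave it
- jar_mid (a point): Squat jar, 52 mm diameter, 85 mm high, mid height: leave it
- tipbox: Tip box 85 x 120 x 70 mm, yellow with a clear lid: leave it; origin at the centre of its underside
- rack: Low yellow tube rack 75 x 200 x 36 mm: leave it; origin at the centre of its underside
- pipette: Hand pipette lying flat, 266 mm long, 26 mm thick: leave it; origin under its middle

How it is judged:
On the way, in this order (a step that is already met when the one before it is completed fails the run):
1. the loaded carrier is lifted clear of the bench (height (world z) of carrier above 0.04 m and value of joint scale below 0.003 m), for 0.2 s.
2. the bail is in the hook and the scale takes part of the weight while the carrier is still held (value of joint scale above 0.008 m and contact force between the fingers and carrier above 1 N and contact force between carrier and stand above 0.5 N and distance between carrier_eye and saddle below 0.012 m), for 0.2 s.
At the end, for the whole second after the job is handed in: The loaded carrier hangs free and upright (within 0.2 rad) with its bail within 10 mm of the hook's saddle, released, its pointer at rest (under 20 mm/s) between 14 and 90 mm down, the carrier moving slower than 50 mm/s (value of joint scale between 0.014 and 0.09 m and velocity of joint scale between -0.02 and 0.02 m/s and distance between carrier_eye and saddle below 0.01 m and linear speed of carrier below 0.05 m/s and angle between carrier's own z axis and vertical below 0.2 rad and height (world z) of carrier above 0.02 m and contact force between the fingers and carrier below 0.05 N); the robot touches nothing.
It fails at once if the pointer drops or springs up: the hook moves faster than 60 mm/s (velocity of joint scale above 0.06 m/s or velocity of joint scale below -0.06 m/s).
It fails at once if the scale is pulled down to its stop (beyond 95 mm) (value of joint scale above 0.095 m).
It fails at once if the scale is knocked or forced: the carrier bears on it with more than 15 N, or the robot with more than 10 N (contact force between carrier and stand above 15 N or contact force between the arm and stand above 10 N).
It fails at once if the loaded carrier is tipped by more than 0.5 rad (angle between carrier's own z axis and vertical above 0.5 rad).
It fails at once if the empty carrier or another thing on the bench is moved by more than 30 mm (distance of any of spare_grip, jar_mid, tipbox, rack, pipette from where it was at the start of the episode above 0.03 m).
It also fails if it takes over 64 s, if anything falls off the work surface, if the arm or the gripper's body presses on something with over 40 N, if the wrist force passes 120 N, or if a joint passes its speed limit or range.

ROBOT

A 7-joint arm with a two-finger parallel gripper is mounted at the origin on the work surface. World frame = base frame: x ahead of the robot, y to its left, z up, the work surface at z = 0. Lengths are in m, angles in rad, forces in N, time in s.
With the tool pointing down it reaches from about 0.425 to 0.875 m from the base axis. Payload 4.7 kg.
Tool frame: the origin (TCP) lies on the mounting face of the last link; the fingertips stand 182 mm ahead of it and the grasp point (between the pads) lies 164 mm ahead of it; z points along the fingers, y is the direction in which the jaws open and shut (so a half turn about z gives the same grasp; the last joint's range is limited). The gripper opens to 87 mm and grips with 3 to 60 N. Pads are 19 mm wide; open, the fingers measure 117 mm over their backs; the gripper's body (75 mm by 190 mm) begins 51 mm behind the grasp point.
Start: joints at [-1.294, 0.321, -0.07, 1.45, 0.023, 1.371, -0.057], TCP at [0.169, 0.628, 0.405] pointing down, gripper open.
Joint ranges: [-2.86, 2.86], [-0.3, 2.09], [-1.38, 1.24], [0.06, 2.45], [-1.56, 4.7], [0.09, 2.05], [-2.69, 2.69]. Speed limits (rad/s): [2.57, 2.57, 3.14, 3.14, 3.14, 3.14, 3.14].

INTERFACE

Orientations are given as a rotation vector (axis times angle).
In Python, from bench import ctrl gives the robot as it stands. The module is installed in compiled form; this text tells all that it offers.
- The arm moves only by the tool play_rows, never from a script. Its argument "targets" is text: rows parted by semicolons, each of 7 numbers parted by spaces: the shift along the tool's x, y, z in cm, then the turn, a rotation vector about the tool's x, y, z in rad, then the opening, from -1 (shut) to 1 (fully open). In form: x y z ax ay az grip; .... A call has 1 to 20 rows; each row shifts and turns the pose as measured when the row begins, along the tool's axes as they then stand; what a row does not reach is not made up. A row lasts 1/8 s, in which the tool goes at most 62.5 mm and 10.7 degrees, less where a joint would pass 70% of its speed; a pose out of reach is approached as far as the arm can. A call is refused whole if a number of a shift passes 6.25 or a number of a turn 0.188, either way. A call with a gripper value outside its range is refused whole. The fingers move at their own pace and stop on an object; "newtons" is the grip in N (left out, the last holds). Time passes only in rows, so rows that do not move let the fingers close. It gives the time, the measured TCP pose, the force and the opening at its end, in the units of the state.
- ctrl.get_state(): the state, without advancing time (a new reading comes with each control period).
- ctrl.get_image(name): name is "side" or "top"; returns a dict with "pixels" (384x512x3 uint8, blue, green, red), "depth" (384x512 float32, m along the optical axis (not along the pixel's ray), 0 where there is no reading), "intrinsics" (3x3 intrinsics, pixels), "k1" (the pictures are not rectified: a ray, as slopes to the right and down, at radius r is drawn at 1 + k1 r^2 times it, then the intrinsics apply), "R" (3x3) and "t" (3): a world point X has camera coordinates R X + t. Camera axes: x right, y down, z forward; pixel columns grow to the right and rows downward; lengths in m; the calibration is good to about 2 mm. A picture is of the moment at which its call begins.
- ctrl.close_job(): hands the job in, once; it reports no verdict.
The state is a dict: "time": time; "joint_positions": joint angles; "qd": joint speeds; "joint_torque": joint torques, N m; "position": TCP position; "tool_rot": TCP orientation; "ft_force": force on the tool from outside, world axes, zero at the start; "torque": the same for the moment, N m; "grip_width": opening from 0.0 (shut) to 1.0 (fully open).
Only numpy, scipy, OpenCV 4.12 (cv2) and the standard library are available. Lean on these libraries where they do the work, as an engineer would, in place of code of your own. Each camera call takes 0.05 s, during which the arm holds its last target.

## Working session

There is one attempt and no reset: what is moved stays moved. The work goes in short steps, Python scripts to look and compute and a tool call to move; the robot and the scene stay as the last step left them, time stands still between calls to the robot, and variables do not carry over. Pictures are saved under pics/ and viewed, and the job is handed in when it is done.

Besides the shell and the picture viewer there is one more tool, called after "Request:" by a JSON object that holds its "api" and its "payload", one argument or row to a line. play_rows: Moves the arm, as the interface text tells. Its arguments: {"type":"object","properties":{"targets":{"type":"string"},"newtons":{"type":"number"}},"required":["targets"]}

```bash
mkdir -p pics
cat > h.py <<'E'
import numpy as np, cv2
from bench import ctrl
def shot(n,f):
    im=ctrl.get_image(n); cv2.imwrite(f'pics/{f}.png',im['pixels']); np.savez(f'{f}.npz',**{k:np.array(v) for k,v in im.items()}); return im
def cloud(im):
    K=im['intrinsics'];k1=float(im['k1']);d=im['depth'];h,w=d.shape
    u,v=np.meshgrid(np.arange(w),np.arange(h))
    xd=(u-K[0,2])/K[0,0];yd=(v-K[1,2])/K[1,1]
    rd=np.hypot(xd,yd);r=rd.copy()
    for _ in range(20): r=rd/(1+k1*r*r)
    s=np.where(rd>0,r/np.maximum(rd,1e-9),1)
    P=np.stack([xd*s*d,yd*s*d,d],-1)
    return (P-im['t'])@im['R']
def load(f): return dict(np.load(f'{f}.npz'))
def proj(im,X):
    c=im['R']@np.array(X)+im['t'];a=c[:2]/c[2];a=a*(1+float(im['k1'])*(a@a));return im['intrinsics'][:2,:2]@a+im['intrinsics'][:2,2]
E
python3 - <<'E'
from h import *
for n in ['side','top']:
    im=shot(n,n+'0'); print(n,im['intrinsics'],im['k1'],im['R'],im['t'],-im['R'].T@im['t'])
s=ctrl.get_state();print(s)
E
```

```text
side [[407.2559197    0.         253.73733282]
 [  0.         407.2559197  190.41005545]
 [  0.           0.           1.        ]] -0.0905890943770477 [[-0.98145835 -0.19162654 -0.00433297]
 [-0.13756519  0.7199526  -0.68025294]
 [ 0.13347405 -0.66704387 -0.73296464]] [0.56024874 0.16623016 1.07334519] [0.42946456 0.70364901 0.90223017]
top [[464.23221623   0.         258.81176543]
 [  0.         464.23221623 182.67405837]
 [  0.           0.           1.        ]] -0.07427657499571465 [[ 0.00635414 -0.9999659   0.00527442]
 [-0.99784947 -0.00668463 -0.06520552]
 [ 0.06523855 -0.00484875 -0.99785792]] [0.02478693 0.58383394 1.30921735] [0.49700945 0.03503687 1.34435136]
{'time': 0.1, 'joint_positions': array([-1.2939021 ,  0.32173586, -0.07008272,  1.45155633,  0.02260765,
        1.37080145, -0.05689283]), 'qd': array([-0.00147142, -0.00280698,  0.00102019, -0.00301676,  0.00066692,
       -0.00018408, -0.00094487]), 'joint_torque': array([-4.15322756e-04, -4.92572773e+01, -4.05802662e-01, -3.13398385e+01,
       -6.40331022e-02,  3.94393550e-02,  7.33284401e-05]), 'position': array([0.16884149, 0.62749549, 0.40377738]), 'tool_rot': array([-4.11539043e-01, -3.11439544e+00,  2.68568995e-03]), 'ft_force': array([-0.64273539,  0.65452327, -0.47907357]), 'torque': array([-0.03741687,  0.01198762, -0.00572796]), 'grip_width': 1.0007170980536064}
```

View pics/side0.png

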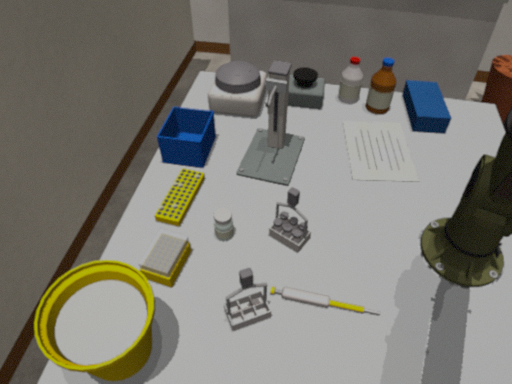

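View pics/top0.png

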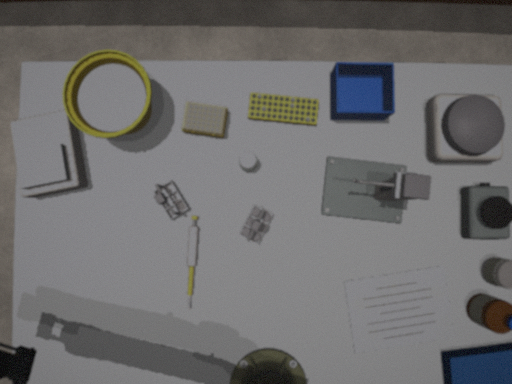

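The side view shows the loaded carrier at about (290,228) with its grip at (293,197), the empty one at (247,305) and the stand at (275,130). In the top view they are at (257,224), (172,199) and (370,188). I'll zoom in and measure.

Run:
```python
from h import *
a=load('side0')['pixels'];b=load('top0')['pixels']
r=lambda i,x,y,w,h,s:cv2.resize(np.clip(i[y:y+h,x:x+w]*1.4,0,255).astype(np.uint8),None,fx=s,fy=s,interpolation=cv2.INTER_CUBIC)
cv2.imwrite('pics/c1.png',np.hstack([r(a,230,55,100,200,3),r(b,225,195,60,60,10)[:600,:500] if 0 else cv2.resize(r(b,230,195,60,60,8),(480,600)*1 if 0 else (480,480)).copy()[:480].__class__((1,)) if 0 else cv2.copyMakeBorder(r(b,230,195,60,60,8),0,120,0,0,0)]))
cv2.imwrite('pics/c2.png',r(b,315,145,125,85,6))
```

```text
(no output)
```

View pics/c1.png

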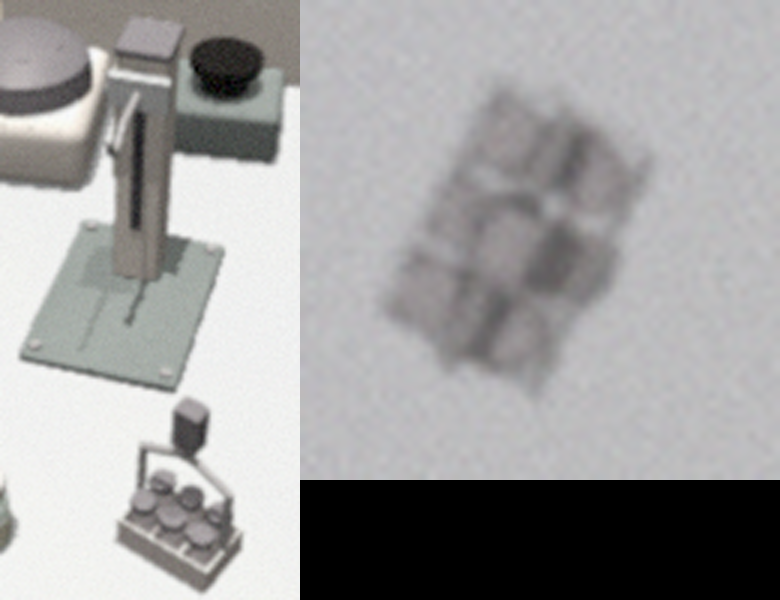

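View pics/c2.png

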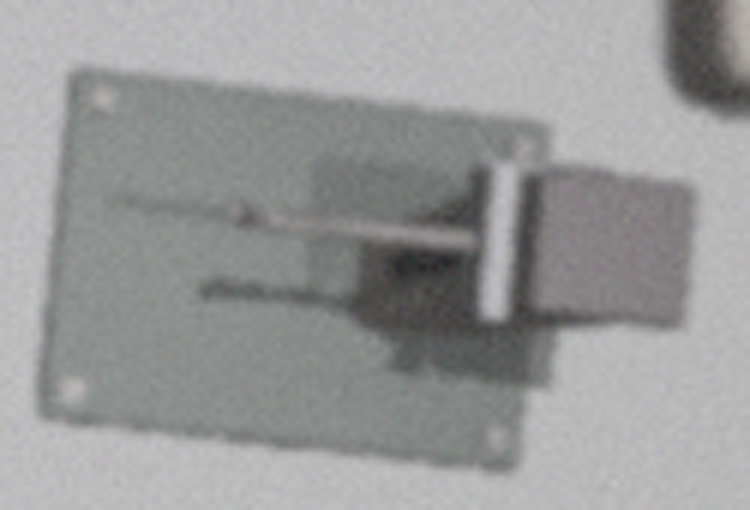

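Run:
```python
from h import *
A={n:cloud(load(n+'0')) for n in('side','top')}
dep={n:load(n+'0')['depth'] for n in A}
for n in A:
    P=A[n];
    px={'side':[(293,197),(290,230),(270,105),(285,150)],'top':[(262,228),(257,224),(357,182),(425,187),(340,160)]}[n]
    for u,v in px: print(n,u,v,P[v,u].round(4))
box={'side':(262,185,318,252),'top':(238,200,280,248)}
def rect(Q): 
    c,s,a=cv2.minAreaRect((Q[:,:2]*1000).astype(np.float32)); return np.round(c,1),np.round(s,1),round(a,1)
for n in A:
    x0,y0,x1,y1=box[n];P=A[n][y0:y1,x0:x1].reshape(-1,3);d=dep[n][y0:y1,x0:x1].ravel();P=P[d>0]
    Q=P[P[:,2]>.148]; print(n,'grip',len(Q),Q.mean(0).round(4),Q.min(0).round(4),Q.max(0).round(4),len(Q)>3 and rect(Q))
    Q=P[(P[:,2]>.012)&(P[:,2]<.075)]; print(n,'tray',len(Q),Q.mean(0).round(4),rect(Q))
# stand
for n,(x0,y0,x1,y1) in {'side':(235,55,308,185),'top':(318,150,440,226)}.items():
    P=A[n][y0:y1,x0:x1].reshape(-1,3);d=dep[n][y0:y1,x0:x1].ravel();P=P[d>0]
    Q=P[(P[:,2]>.006)&(P[:,2]<.02)];print(n,'plate',len(Q),rect(Q),Q.mean(0))
    Q=P[P[:,2]>.285];print(n,'coltop',len(Q),rect(Q) if len(Q)>3 else 0,Q.mean(0))
    print(np.histogram(P[:,2],bins=np.arange(-.01,.33,.02)))
```

```text
side 293 197 [0.4651 0.0464 0.1762]
side 290 230 [0.4638 0.0564 0.0595]
side 270 105 [ 0.5801 -0.3078  0.1802]
side 285 150 [ 0.525  -0.3006  0.0148]
top 262 228 [0.4559 0.0193 0.0638]
top 257 224 [0.4698 0.0333 0.1886]
top 357 182 [ 0.5716 -0.203   0.2515]
top 425 187 [ 0.558  -0.3495  0.2985]
top 340 160 [ 0.6517 -0.2065  0.0099]
side grip 188 [0.466  0.0411 0.1737] [0.4516 0.0238 0.1482] [0.481  0.0507 0.1891] (array([466.1,  36.4]), array([22.4, 26.5]), 63.3)
side tray 963 [0.4664 0.0463 0.0441] (array([465.9,  35.5]), array([65.6, 97.4]), 62.9)
top grip 85 [0.4672 0.0376 0.1842] [0.4522 0.0258 0.1599] [0.4818 0.0506 0.189 ] (array([467.2,  37.5]), array([19. , 25.4]), 63.7)
top tray 470 [0.4668 0.0376 0.0509] (array([467. ,  37.5]), array([59.4, 95.7]), 63.8)
side plate 2465 (array([ 593.9, -390.5]), array([260.2, 493. ]), 5.1) [ 0.56677136 -0.26995779  0.01274962]
side coltop 293 (array([ 558.8, -331.3]), array([67.1, 55.5]), 82.5) [ 0.55836963 -0.32404226  0.29797433]
(array([2680, 2371,  314,  395,  524,  327,  436,  495,  132,   97,   96,
         98,   60,  213,  181,  278]), array([-0.01,  0.01,  0.03,  0.05,  0.07,  0.09,  0.11,  0.13,  0.15,
        0.17,  0.19,  0.21,  0.23,  0.25,  0.27,  0.29,  0.31]))
top plate 3905 (array([ 572.2, -323.5]), array([344.3, 215.2]), 89.2) [ 0.56547199 -0.26080741  0.01194261]
top coltop 683 (array([ 560.7, -330.3]), array([63.1, 56.7]), 84.7) [ 0.56033627 -0.32922698  0.29837401]
(array([4703, 2984,   68,   68,   83,   36,   36,   39,   41,   33,    9,
          6,   56,  224,  172,  681]), array([-0.01,  0.01,  0.03,  0.05,  0.07,  0.09,  0.11,  0.13,  0.15,
        0.17,  0.19,  0.21,  0.23,  0.25,  0.27,  0.29,  0.31]))
```

Run:
```python
from h import *
for n,(x0,y0,x1,y1) in {'top':(350,170,400,200),'side':(255,70,292,120)}.items():
    im=load(n+'0');P=cloud(im)[y0:y1,x0:x1].reshape(-1,3)
    Q=P[(P[:,2]>.225)&(P[:,2]<.285)&(P[:,1]>-.295)]
    o=np.argsort(Q[:,1]);Q=Q[o]
    print(n,len(Q))
    for lo in np.arange(-.30,-.17,.006):
        S=Q[(Q[:,1]>=lo)&(Q[:,1]<lo+.006)]
        if len(S): print(round(lo+.003,3),len(S),np.median(S,0).round(4),S.min(0).round(4),S.max(0).round(4))
    g=Q[np.abs(Q[:,0]-np.median(Q[:,0]))<.015]
    print(np.polyfit(g[:,1],g[:,0],1))
# plate: largest component near top
im=load('top0');P=cloud(im)
pl=np.zeros((384,512),np.uint8);m=(P[...,2]>.006)&(P[...,2]<.02);pl[140:235,312:412]=m[140:235,312:412]
px=im['pixels'].astype(int)
pl=cv2.morphologyEx(pl,cv2.MORPH_OPEN,np.ones((3,3)))
k,l,st,_=cv2.connectedComponentsWithStats(pl);i=1+st[1:,4].argmax();print(st[i])
Q=P[l==i];print(cv2.minAreaRect((Q[:,:2]*1000).astype(np.float32)))
C=P[...,2]>.285;C[:,:315]=0;C[:,440:]=0;C[:150]=0;C[226:]=0;Q=P[C];print(cv2.minAreaRect((Q[:,:2]*1000).astype(np.float32)),Q[:,2].mean())
```

```text
top 327
-0.297 11 [ 0.5683 -0.2945  0.2739] [ 0.5497 -0.2948  0.273 ] [ 0.5917 -0.2941  0.2754]
-0.291 112 [ 0.5753 -0.2904  0.2726] [ 0.5335 -0.2939  0.2397] [ 0.598  -0.2881  0.2791]
-0.285 74 [ 0.5507 -0.2861  0.2616] [ 0.5342 -0.288   0.2407] [ 0.5718 -0.2821  0.2789]
-0.279 8 [ 0.5666 -0.2796  0.2604] [ 0.5644 -0.2816  0.2576] [ 0.5694 -0.2762  0.2645]
-0.273 8 [ 0.5668 -0.2729  0.2597] [ 0.5645 -0.2749  0.2559] [ 0.5692 -0.2701  0.2624]
-0.267 9 [ 0.5689 -0.2667  0.2614] [ 0.5644 -0.269   0.258 ] [ 0.5715 -0.2643  0.2637]
-0.261 8 [ 0.5679 -0.2622  0.2597] [ 0.5645 -0.2636  0.2562] [ 0.5716 -0.2605  0.2601]
-0.255 9 [ 0.5689 -0.2551  0.262 ] [ 0.5666 -0.258   0.2601] [ 0.5714 -0.2529  0.2625]
-0.249 9 [ 0.569  -0.2486  0.2596] [ 0.5667 -0.2512  0.2589] [ 0.5714 -0.2464  0.2639]
-0.243 9 [ 0.5711 -0.2435  0.2601] [ 0.5666 -0.2455  0.2557] [ 0.5738 -0.2408  0.263 ]
-0.237 10 [ 0.5712 -0.2373  0.259 ] [ 0.5667 -0.2397  0.2549] [ 0.5739 -0.2347  0.2612]
-0.231 9 [ 0.5717 -0.2309  0.2546] [ 0.569  -0.2336  0.2524] [ 0.5741 -0.2284  0.2585]
-0.225 9 [ 0.5718 -0.2249  0.2498] [ 0.5695
[... 1737 characters left out ...]
219 5 [ 0.5703 -0.2191  0.2511] [ 0.5696 -0.2219  0.2471] [ 0.573  -0.2162  0.2515]
-0.213 2 [ 0.5702 -0.2132  0.2488] [ 0.5689 -0.2138  0.2469] [ 0.5715 -0.2126  0.2507]
-0.201 4 [ 0.5737 -0.2003  0.2535] [ 0.5696 -0.2028  0.2524] [ 0.5776 -0.1981  0.2567]
-0.195 12 [ 0.5739 -0.1935  0.2677] [ 0.5711 -0.1976  0.2546] [ 0.577  -0.192   0.2742]
-0.189 3 [ 0.5737 -0.1918  0.2644] [ 0.5735 -0.1919  0.2616] [ 0.5764 -0.1903  0.2691]
[0.07148701 0.58679734]
[ 321  157   85   66 3774]
((567.2025756835938, -275.2048034667969), (236.14453125, 170.63922119140625), 83.73706817626953)
((546.1324462890625, -163.3395538330078), (63.86237335205078, 403.7160339355469), 4.919175148010254) 0.3465824671150333
```

```bash
cat > plan.py <<'E'
import sys,numpy as np
from scipy.spatial.transform import Rotation as Ro
from bench import ctrl
def tgt(yaw): # tool y at yaw, z down
    y=np.array([np.cos(yaw),np.sin(yaw),0]);z=np.array([0,0,-1.]);x=np.cross(y,z)
    return Ro.from_matrix(np.stack([x,y,z],1))
def plan(p1,yawdeg,n,grip):
    s=ctrl.get_state();p=s['position'].copy();R=Ro.from_rotvec(s['tool_rot']);G=tgt(np.radians(yawdeg));p1=np.array(p1)
    out=[]
    for i in range(n):
        k=n-i;d=R.inv().apply((p1-p)/k)*100;w=(R.inv()*G).as_rotvec()/k
        d=np.round(d,2);w=np.round(w,3)
        out.append(' '.join(f'{v:g}' for v in [*d,*w])+f' {grip:g}')
        p=p+R.apply(d/100);R=R*Ro.from_rotvec(w)
    print('; '.join(out)); print('end',p.round(4),R.as_matrix()[:,1].round(3))
def st():
    s=ctrl.get_state();R=Ro.from_rotvec(s['tool_rot']).as_matrix()
    print('t',round(s['time'],2),'pos',s['position'].round(4),'y',R[:,1].round(4),'z',R[:,2].round(4),'F',s['ft_force'].round(2),'g',round(float(s['grip_width']),3),'q',s['joint_positions'].round(2))
if __name__=='__main__':
    a=[float(v) for v in sys.argv[1:]]
    st()
    if len(a)>=6: plan(a[:3],a[3],int(a[4]),a[5])
E
python3 plan.py 0.467 0.037 0.42 -26.2 14 1
```

```text
t 0.1 pos [0.1688 0.6275 0.4038] y [ 0.2597  0.9657 -0.0017] z [-3.0e-04 -1.7e-03 -1.0e+00] F [-0.64  0.65 -0.48] g 1.001 q [-1.29  0.32 -0.07  1.45  0.02  1.37 -0.06]
-3.15 -3.52 -0.11 -0 0 0.126 1; -3.57 -3.1 -0.11 -0 0 0.126 1; -3.93 -2.62 -0.11 -0 0 0.126 1; -4.23 -2.11 -0.11 -0 0 0.126 1; -4.46 -1.56 -0.11 -0 0 0.126 1; -4.62 -0.99 -0.11 -0 0 0.126 1; -4.71 -0.4 -0.11 -0 0 0.126 1; -4.72 0.2 -0.11 -0 0 0.126 1; -4.66 0.79 -0.11 -0 0 0.126 1; -4.52 1.37 -0.11 -0 0 0.126 1; -4.32 1.92 -0.11 0 0 0.126 1; -4.04 2.45 -0.11 0 0.001 0.126 1; -3.7 2.94 -0.11 0 0 0.127 1; -3.29 3.39 -0.11 0 0.001 0.126 1
end [0.467 0.037 0.42 ] [ 0.897 -0.441  0.   ]
```

Request:
{"api": "play_rows", "payload": {
  "targets": "-3.15 -3.52 -0.1 0 0 0.126 1; -3.57 -3.1 -0.1 0 0 0.126 1; -3.93 -2.62 -0.1 0 0 0.126 1; -4.23 -2.11 -0.1 0 0 0.126 1; -4.46 -1.56 -0.1 0 0 0.126 1; -4.62 -1 -0.1 0 0 0.126 1; -4.7 -0.4 -0.1 0 0 0.126 1; -4.7 0.2 -0.1 0 0 0.126 1; -4.66 0.8 -0.1 0 0 0.126 1; -4.5 1.37 -0.1 0 0 0.126 1; -4.3 1.9 -0.1 0 0 0.126 1; -4 2.45 -0.1 0 0 0.126 1; -3.7 2.9 -0.1 0 0 0.126 1; -3.3 3.4 -0.1 0 0 0.126 1"
}}

```text
time: 1.85
position: [0.4565, 0.0132, 0.4139]
tool_rot: [2.706, 1.592, -0.012]
ft_force: [1.6, -0.2, -0.1]
grip_width: 0.999
```

```bash
python3 plan.py 0.467 0.0374 0.40 -26.2 4 1
```

```text
t 1.85 pos [0.4565 0.0132 0.4139] y [ 0.8742 -0.4856 -0.002 ] z [-0.0053 -0.0056 -1.    ] F [ 1.64 -0.21 -0.08] g 0.999 q [-0.68 -0.13  0.54  1.91  0.08  1.36 -0.66]
0.66 -0.06 0.34 -0.001 0.002 -0.012 1; 0.66 -0.06 0.35 -0 0.002 -0.013 1; 0.66 -0.05 0.34 -0.001 0.002 -0.012 1; 0.66 -0.04 0.35 -0 0.001 -0.013 1
end [0.467  0.0374 0.4   ] [ 0.897 -0.441 -0.   ]
```

Request:
{"api": "play_rows", "payload": {
  "targets": "0.66 -0.06 0.34 0 0.002 -0.012 1; 0.66 -0.06 0.35 0 0.002 -0.013 1; 0.66 -0.05 0.34 0 0.002 -0.012 1; 0.66 -0.04 0.35 0 0.001 -0.013 1; 0 0 0 0 0 0 1"
}}

```text
time: 2.48
position: [0.4672, 0.0384, 0.3982]
tool_rot: [-2.663, -1.662, 0.005]
ft_force: [-0.3, 0.5, 0.1]
grip_width: 1.001
```

```bash
python3 plan.py 0.467 0.0374 0.40 -26.2 2 1
python3 - <<'E'
from h import *
a=shot('side','side1')['pixels'];b=shot('top','top1')['pixels']
cv2.imwrite('pics/s1.png',np.hstack([cv2.resize(a[100:300,180:380],None,fx=2,fy=2),cv2.resize(b[140:340,160:360],None,fx=2,fy=2)]))
E
```

```text
t 2.48 pos [0.4672 0.0384 0.3982] y [ 0.8983 -0.4393 -0.0037] z [-3.9e-03  5.0e-04 -1.0e+00] F [-0.29  0.47  0.13] g 1.001 q [-0.7  -0.09  0.53  1.91  0.05  1.32 -0.63]
-0.05 0.01 -0.09 -0.002 0.001 0.001 1; -0.05 0.01 -0.09 -0.002 0 0.001 1
end [0.467  0.0374 0.4   ] [ 0.897 -0.441  0.   ]
```

View pics/s1.png

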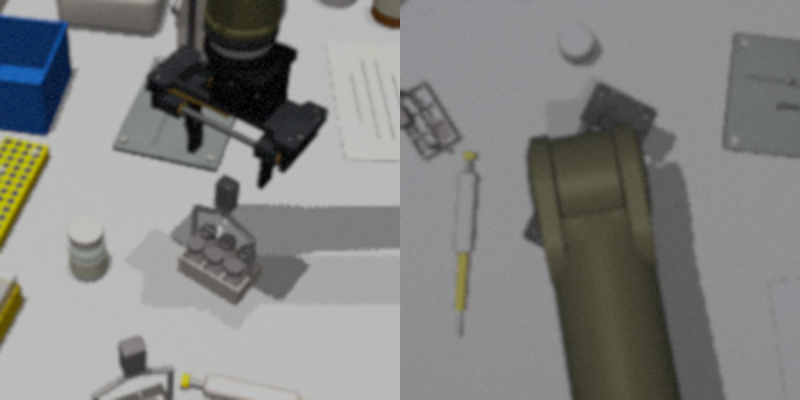

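In the left crop the fingers at (195,130) and (265,165) straddle the grip at (228,193), and the jaw line follows the tray's long direction. Next I descend.

```bash
python3 plan.py 0.467 0.0374 0.332 -26.2 6 1
```

```text
t 2.58 pos [0.4673 0.0376 0.3986] y [ 0.8976 -0.4407 -0.0033] z [-3.4e-03  6.0e-04 -1.0e+00] F [-0.04  0.78  0.3 ] g 0.999 q [-0.7  -0.09  0.53  1.91  0.05  1.32 -0.63]
-0 0 1.11 -0.001 0 0 1; -0 -0 1.11 -0 0 0 1; -0.01 -0 1.11 -0.001 0 0 1; -0 -0 1.11 -0 0 0 1; -0.01 -0 1.11 -0.001 0 0 1; -0 -0.01 1.11 -0 0.001 0.001 1
end [0.467  0.0374 0.332 ] [ 0.897 -0.442 -0.   ]
```

Request:
{"api": "play_rows", "payload": {
  "targets": "0 0 1.1 -0.001 0.001 0 1; -0.02 0 1.1 -0.001 0 0 1; -0.02 0 1.1 -0.001 0 0 1; -0.02 0 1.1 -0.001 0 0 1; -0.02 0 1.1 -0.001 0 0 1; 0 0 1 0 0 0 1; 0 0 0 0 0 0 1"
}}

```text
time: 3.45
position: [0.4663, 0.0361, 0.3282]
tool_rot: [2.666, 1.659, -0.001]
ft_force: [0.5, 0.1, 0.5]
grip_width: 0.999
```

```bash
python3 plan.py 0.467 0.0374 0.332 -26.2 2 1;  python3 - <<'E'
from h import *
F=[]
for i in range(10):
    im=ctrl.get_image('side');F.append(ctrl.get_state()['ft_force'])
print(np.mean(F,0),np.std(F,0)); cv2.imwrite('pics/s2.png',cv2.resize(im['pixels'][130:270,220:360],None,fx=4,fy=4))
E
```

```text
t 3.45 pos [0.4663 0.0361 0.3282] y [ 0.8971 -0.4418  0.0009] z [ 4.0e-04 -1.3e-03 -1.0e+00] F [0.52 0.07 0.55] g 0.999 q [-0.69 -0.03  0.55  2.    0.02  1.17 -0.6 ]
0.08 0 -0.19 0 0.001 -0 1; 0.07 0.01 -0.19 0.001 0 -0 1
end [0.467  0.0374 0.332 ] [ 0.897 -0.442 -0.   ]
[-0.03426145 -0.06014972  0.00187565] [0.41426327 0.4540505  0.56728109]
```

View pics/s2.png

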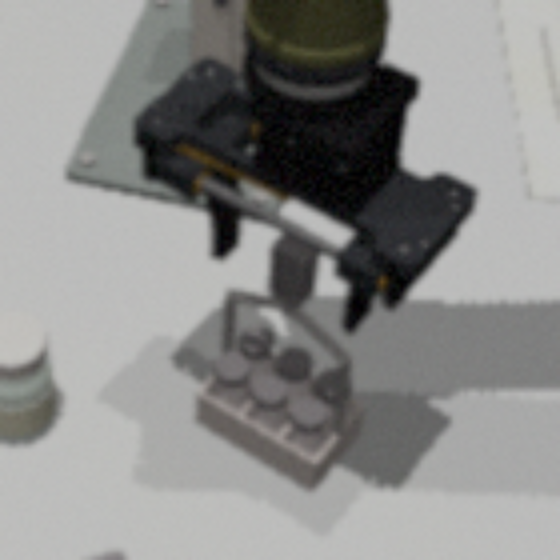

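The grip at (292,268) sits midway between the fingers at (222,230) and (355,300). I'll make a small correction and close.

Request:
{"api": "play_rows", "payload": {
  "targets": "0.1 0 -0.2 0 0 0 1; 0.05 0 -0.1 0 0 0 1; 0 0 0 0 0 0 -1; 0 0 0 0 0 0 -1; 0 0 0 0 0 0 -1; 0 0 0 0 0 0 -1; 0 0 0 0 0 0 -1; 0 0 0 0 0 0 -1",
  "newtons": 30
}}

```text
time: 4.95
position: [0.4674, 0.0376, 0.3327]
tool_rot: [2.666, 1.659, 0.003]
ft_force: [-0.5, 0.7, 0.3]
grip_width: 0.4
```

```bash
python3 plan.py
```

```text
t 4.95 pos [0.4674 0.0376 0.3327] y [ 0.8972 -0.4416  0.0025] z [ 2.6e-03 -4.0e-04 -1.0e+00] F [-0.51  0.66  0.25] g 0.4 q [-0.69 -0.04  0.55  2.    0.02  1.17 -0.61]
```

Request:
{"api": "play_rows", "payload": {
  "targets": "0 0 0 0 0 0 -1; 0 0 0 0 0 0 -1; 0 0 0 0 0 0 -1; 0 0 0 0 0 0 -1"
}}

```text
time: 5.45
position: [0.4672, 0.0377, 0.3326]
tool_rot: [2.666, 1.659, 0.002]
ft_force: [-1.0, 0.7, -0.1]
grip_width: 0.294
```

Request:
{"api": "play_rows", "payload": {
  "targets": "0 0 -0.5 0 0 0 -1; 0 0 -1 0 0 0 -1; 0 0 -1 0 0 0 -1; 0 0 -1 0 0 0 -1; 0 0 -1 0 0 0 -1; 0 0 -1 0 0 0 -1; 0 0 -1 0 0 0 -1; 0 0 0 0 0 0 -1"
}}

```text
time: 6.45
position: [0.467, 0.0375, 0.4025]
tool_rot: [2.666, 1.659, 0.003]
ft_force: [0.3, 0.4, -2.9]
grip_width: 0.293
```

```bash
cat > fz.py <<'E'
from h import *
import sys
n=int(sys.argv[1]);F=[]
for i in range(n):
    im=ctrl.get_image('side');F.append(ctrl.get_state()['ft_force'])
print('meanF',np.mean(F,0).round(3),'sd',np.std(F,0).round(2)); cv2.imwrite(f'pics/{sys.argv[2]}.png',im['pixels'])
E
python3 fz.py 30 s3; python3 plan.py
```

```text
meanF [ 0.049 -0.028 -2.219] sd [0.52 0.5  0.51]
t 7.95 pos [0.4667 0.0375 0.4014] y [ 0.8971 -0.4418  0.001 ] z [ 8.e-04 -7.e-04 -1.e+00] F [-0.09 -1.14 -2.48] g 0.298 q [-0.7  -0.1   0.53  1.9   0.05  1.32 -0.64]
```

View pics/s3.png

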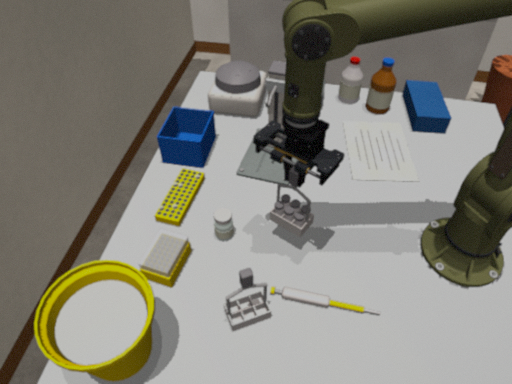

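Lifted cleanly: the carrier hangs level under the gripper at (293,215), and it weighs about 2.2 N. I expect the pointer to rest near 24–25 mm. Next I move to a point in front of the hook.

```bash
python3 plan.py 0.5826 -0.1046 0.495 -5.5 14 -1
```

```text
t 7.95 pos [0.4667 0.0375 0.4014] y [ 0.8971 -0.4418  0.001 ] z [ 8.e-04 -7.e-04 -1.e+00] F [-0.09 -1.14 -2.48] g 0.298 q [-0.7  -0.1   0.53  1.9   0.05  1.32 -0.64]
-0.55 1.19 -0.67 0 0 -0.026 -1; -0.58 1.18 -0.67 0 0 -0.026 -1; -0.61 1.16 -0.67 0 0 -0.026 -1; -0.64 1.15 -0.67 0 0 -0.026 -1; -0.66 1.13 -0.67 0 0 -0.026 -1; -0.69 1.11 -0.67 0 0 -0.026 -1; -0.72 1.09 -0.66 0 0 -0.026 -1; -0.75 1.07 -0.67 0 0 -0.026 -1; -0.78 1.05 -0.66 0 0 -0.026 -1; -0.81 1.03 -0.67 0 0 -0.026 -1; -0.83 1.01 -0.66 0 0 -0.025 -1; -0.86 1 -0.67 0 0 -0.026 -1; -0.88 0.97 -0.66 0 0 -0.025 -1; -0.91 0.95 -0.67 0.001 0.001 -0.026 -1
end [ 0.5826 -0.1046  0.495 ] [ 0.995 -0.095 -0.   ]
```

Request:
{"api": "play_rows", "payload": {
  "targets": "-0.55 1.2 -0.67 0 0 -0.026 -1; -0.58 1.2 -0.67 0 0 -0.026 -1; -0.61 1.16 -0.67 0 0 -0.026 -1; -0.64 1.15 -0.67 0 0 -0.026 -1; -0.66 1.13 -0.67 0 0 -0.026 -1; -0.69 1.11 -0.67 0 0 -0.026 -1; -0.72 1.1 -0.67 0 0 -0.026 -1; -0.75 1.07 -0.67 0 0 -0.026 -1; -0.78 1.05 -0.67 0 0 -0.026 -1; -0.8 1.03 -0.67 0 0 -0.026 -1; -0.83 1 -0.67 0 0 -0.026 -1; -0.86 1 -0.67 0 0 -0.026 -1; -0.88 0.97 -0.67 0 0 -0.026 -1; -0.8 0.8 -0.5 0 0 -0.026 -1; 0 0 0 0 0 0 -1; 0 0 0 0 0 0 -1"
}}

```text
time: 9.95
position: [0.5866, -0.1044, 0.4947]
tool_rot: [-2.305, -2.133, 0.004]
ft_force: [-0.0, 0.5, -2.6]
grip_width: 0.292
```

```bash
python3 plan.py 0.5826 -0.1046 0.495 -5.5 2 -1
python3 - <<'E'
from h import *
a=shot('side','side4');b=shot('top','top4')
cv2.imwrite('pics/s4.png',np.hstack([cv2.resize(a['pixels'][60:220,220:340],None,fx=3.5,fy=3.5),cv2.resize(b['pixels'][140:220,290:340],(350,560))]))
E
```

```text
t 9.95 pos [ 0.5866 -0.1044  0.4947] y [ 0.997  -0.0773 -0.0024] z [-0.0025 -0.0015 -1.    ] F [-0.04  0.5  -2.56] g 0.292 q [-0.47  0.21  0.72  1.47 -0.13  1.52  0.17]
-0.03 -0.2 -0.01 -0.001 0.001 0.009 -1; -0.02 -0.19 -0.02 -0.001 0.001 0.01 -1
end [ 0.5826 -0.1046  0.495 ] [ 0.995 -0.096 -0.   ]
```

View pics/s4.png

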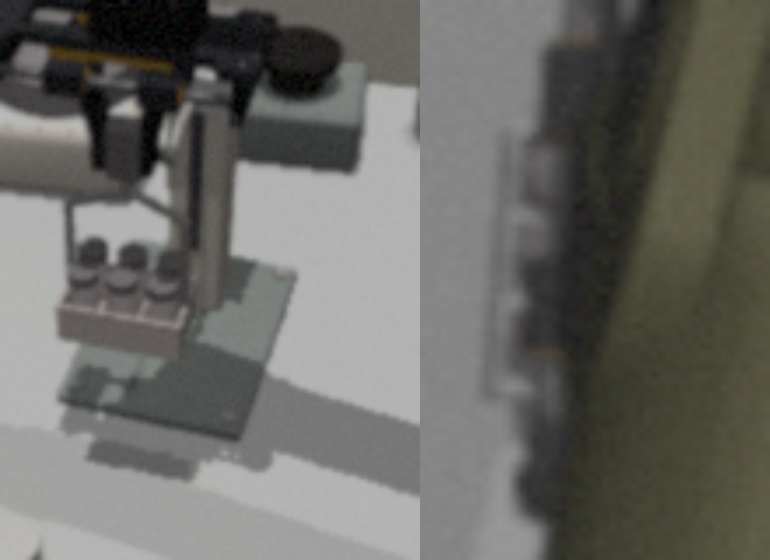

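Run:
```python
from h import *
im=load('side4');P=cloud(im)
u0=220;v0=60
def reg(a,b,c,d): return P[int(v0+b/3.5):int(v0+d/3.5),int(u0+a/3.5):int(u0+c/3.5)].reshape(-1,3)
g=reg(107,108,142,178);g=g[(abs(g[:,1]+.1)<.04)];print('grip face',np.median(g,0),g.min(0),g.max(0))
w=reg(118,184,160,206);w=w[abs(w[:,1]+.1)<.03];print('bail',w.round(4)[:30])
t=reg(50,240,195,360);t=t[(t[:,2]>.12)&(t[:,2]<.26)&(t[:,1]>-.16)&(t[:,1]<-.05)]
print(cv2.minAreaRect((t[:,:2]*1000).astype(np.float32)),t[:,2].min(),t[:,2].max())
print(proj(im,[.5866,-.1044,.2871]),proj(im,[.572,-.214,.253]))
```

```text
grip face [ 0.58783155 -0.09931659  0.33730564] [ 0.57039371 -0.11775025  0.31033781] [ 0.60028488 -0.06826157  0.38853073]
bail [[ 0.5897 -0.1066  0.2977]
 [ 0.5868 -0.105   0.2993]
 [ 0.5844 -0.1052  0.2994]
 [ 0.5926 -0.1086  0.2928]
 [ 0.5895 -0.1058  0.2953]
 [ 0.587  -0.1057  0.2957]
 [ 0.584  -0.1034  0.2977]
 [ 0.5828 -0.1105  0.2928]
 [ 0.5916 -0.1037  0.2935]
 [ 0.5902 -0.1091  0.2897]
 [ 0.5867 -0.1045  0.2936]
 [ 0.5839 -0.103   0.295 ]
 [ 0.5825 -0.1085  0.2912]
 [ 0.5793 -0.105   0.2942]
 [ 0.5773 -0.1082  0.2921]
 [ 0.5916 -0.1033  0.2907]
 [ 0.5893 -0.1047  0.29  ]
 [ 0.5869 -0.105   0.2901]
 [ 0.5843 -0.1047  0.2907]
 [ 0.5817 -0.1044  0.2913]
 [ 0.5789 -0.1028  0.2928]
 [ 0.5768 -0.1055  0.2911]
 [ 0.5748 -0.108   0.2896]
 [ 0.5721 -0.1073  0.2904]
 [ 0.5894 -0.1051  0.2866]
 [ 0.5866 -0.1038  0.288 ]
 [ 0.5841 -0.1038  0.2883]
 [ 0.5821 -0.1064  0.2866]
 [ 0.5795 -0.1062  0.2872]
 [ 0.5766 -0.1044  0.2889]]
((585.4647216796875, -105.505615234375), (64.58342742919922, 97.09941864013672), 85.3075180053711) 0.16186402487143536 0.2597658189646891
[255.05763691 116.1305972 ] [267.93754651 102.99902505]
```

Measured from the depth, the bail's centre is at about (0.586, -0.105, 0.287), which agrees with the tool pose to 1 mm. Now I bring the bail in over the tip.

```bash
python3 plan.py 0.573 -0.214 0.495 -5.5 12 -1
```

```text
t 10.05 pos [ 0.5865 -0.1044  0.4948] y [ 0.997  -0.0769 -0.0022] z [-0.0023 -0.0015 -1.    ] F [-0.74 -0.33 -2.1 ] g 0.3 q [-0.48  0.21  0.72  1.47 -0.13  1.52  0.17]
-0.92 -0.04 -0 -0 0 0.002 -1; -0.92 -0.04 -0 -0 0 0.002 -1; -0.92 -0.04 -0 -0 0 0.002 -1; -0.92 -0.04 -0 -0 0 0.001 -1; -0.92 -0.03 -0 -0 0 0.002 -1; -0.92 -0.03 -0 -0 0 0.001 -1; -0.92 -0.03 -0 -0 0 0.002 -1; -0.92 -0.03 -0 -0 0 0.001 -1; -0.92 -0.03 -0 -0.001 0 0.002 -1; -0.92 -0.03 -0 -0 0.001 0.001 -1; -0.92 -0.03 -0 -0.001 0 0.002 -1; -0.92 -0.03 -0 -0 0.001 0.001 -1
end [ 0.573 -0.214  0.495] [ 0.995 -0.096 -0.   ]
```

Request:
{"api": "play_rows", "payload": {
  "targets": "-0.9 -0.04 0 0 0 0.002 -1; -0.9 -0.04 0 0 0 0.002 -1; -0.9 -0.04 0 0 0 0.002 -1; -0.9 -0.04 0 0 0 0.002 -1; -0.9 -0.03 0 0 0 0.002 -1; -0.9 -0.03 0 0 0 0.001 -1; -0.9 -0.03 0 0 0 0.002 -1; -0.9 -0.03 0 0 0 0.001 -1; -0.9 -0.03 0 0 0 0.002 -1; -0.9 -0.03 0 0 0 0.001 -1; -0.9 -0.03 0 0 0 0.002 -1; -0.6 -0.03 0 0 0 0 -1; 0 0 0 0 0 0 -1; 0 0 0 0 0 0 -1"
}}

```text
time: 11.8
position: [0.5718, -0.2163, 0.4948]
tool_rot: [-2.327, -2.109, 0.004]
ft_force: [-0.3, 0.3, -1.9]
grip_width: 0.293
```

```bash
python3 plan.py 0.5725 -0.214 0.475 -5.5 6 -1
python3 - <<'E'
from h import *
a=shot('side','side5')
cv2.imwrite('pics/s5.png',cv2.resize(a['pixels'][50:170,220:340],None,fx=5,fy=5,interpolation=cv2.INTER_CUBIC))
E
```

```text
t 11.8 pos [ 0.5718 -0.2163  0.4948] y [ 0.9952 -0.098  -0.0025] z [-0.0026 -0.0011 -1.    ] F [-0.3  0.3 -1.9] g 0.293 q [-0.31  0.26  0.78  1.43 -0.18  1.53  0.36]
0.04 0.01 0.33 -0 0 -0 -1; 0.04 0.01 0.33 -0 0 -0 -1; 0.04 0.01 0.33 -0.001 0 -0.001 -1; 0.04 0.01 0.33 -0 0 -0 -1; 0.04 0.01 0.33 -0.001 0.001 -0.001 -1; 0.04 0.01 0.33 -0 0 -0 -1
end [ 0.5725 -0.214   0.475 ] [ 0.995 -0.096 -0.   ]
```

View pics/s5.png

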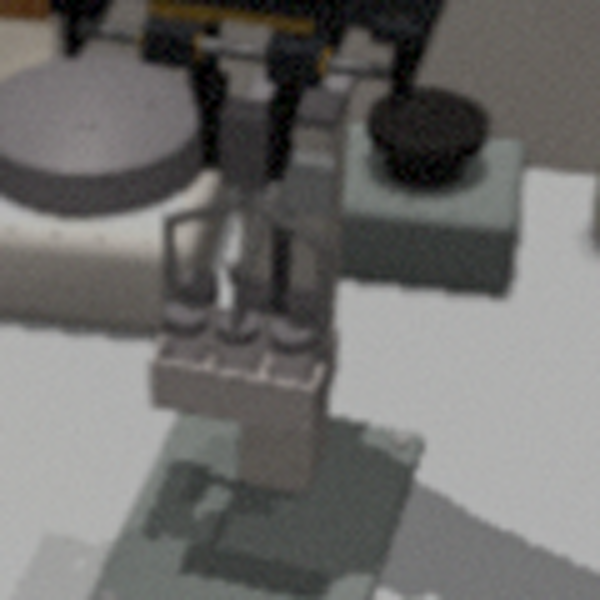

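The hook's bright upturned tip at about (235,260) is inside the bail window, centred under the peak at (245,205). Now I lower slowly to just above the dip.

Request:
{"api": "play_rows", "payload": {
  "targets": "0.05 0.01 0.3 0 0 0 -1; 0.05 0.01 0.3 0 0 0 -1; 0.05 0.01 0.3 0 0 0 -1; 0.04 0.01 0.3 0 0 0 -1; 0 0 0.3 0 0 0 -1; 0 0 0.3 0 0 0 -1; 0 0 0.3 0 0 0 -1; 0 0 0.3 0 0 0 -1; 0 0 0.2 0 0 0 -1; 0 0 0 0 0 0 -1"
}}

```text
time: 13.1
position: [0.5725, -0.2133, 0.4665]
tool_rot: [-2.325, -2.111, 0.004]
ft_force: [0.2, 0.8, -1.8]
grip_width: 0.3
```

```bash
python3 plan.py 0.572 -0.214 0.461 -5.5 6 -1; python3 fz.py 12 s6
python3 - <<'E'
from h import *
a=cv2.imread('pics/s6.png')
cv2.imwrite('pics/s6b.png',cv2.resize(a[50:170,220:340],None,fx=5,fy=5,interpolation=cv2.INTER_CUBIC))
E
```

```text
t 13.1 pos [ 0.5725 -0.2133  0.4665] y [ 0.9954 -0.0963 -0.0032] z [-3.2e-03 -6.0e-04 -1.0e+00] F [ 0.24  0.84 -1.83] g 0.3 q [-0.32  0.26  0.78  1.48 -0.18  1.48  0.36]
-0.01 -0.01 0.09 -0.001 0 -0 -1; -0.01 -0.01 0.09 -0 0 -0 -1; -0.01 -0.01 0.09 -0.001 0 -0 -1; -0.02 -0.01 0.09 -0 0 -0 -1; -0.01 -0 0.1 -0.001 0 -0 -1; -0.02 -0.01 0.09 -0 0.001 -0 -1
end [ 0.572 -0.214  0.461] [ 0.995 -0.096 -0.   ]
meanF [ 0.05  -0.128 -2.196] sd [0.68 0.28 0.4 ]
```

View pics/s6b.png

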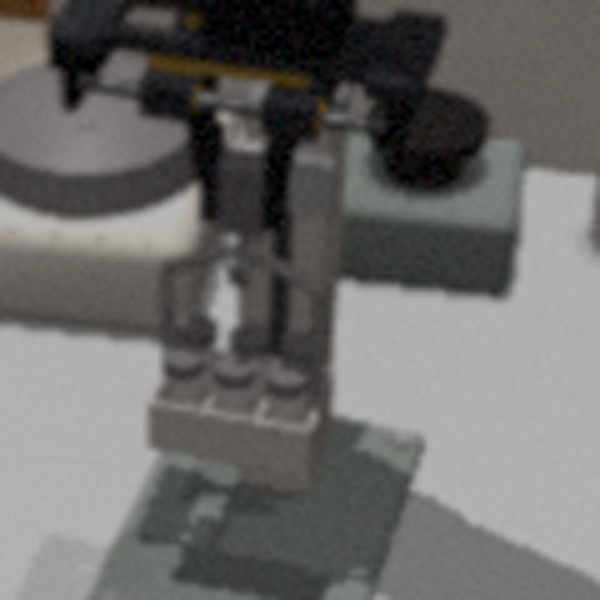

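The tip now shows in front of the bail's peak at (235,240), and the full weight is still on the hand. I lower gently onto the scale.

Request:
{"api": "play_rows", "payload": {
  "targets": "-0.02 0 0.15 0 0 0 -1; -0.02 0 0.15 0 0 0 -1; 0 0 0.15 0 0 0 -1; 0 0 0.15 0 0 0 -1; 0 0 0.15 0 0 0 -1; 0 0 0.15 0 0 0 -1; 0 0 0.15 0 0 0 -1; 0 0 0.15 0 0 0 -1; 0 0 0.15 0 0 0 -1; 0 0 0.15 0 0 0 -1; 0 0 0.15 0 0 0 -1; 0 0 0.15 0 0 0 -1; 0 0 0 0 0 0 -1; 0 0 0 0 0 0 -1"
}}

```text
time: 15.45
position: [0.5724, -0.2138, 0.448]
tool_rot: [-2.325, -2.111, 0.003]
ft_force: [-0.2, 0.6, -1.8]
grip_width: 0.299
```

```bash
python3 fz.py 30 s7; python3 plan.py;python3 - <<'E'
from h import *
a=cv2.imread('pics/s7.png')
cv2.imwrite('pics/s7b.png',cv2.resize(a[50:170,220:340],None,fx=5,fy=5,interpolation=cv2.INTER_CUBIC))
E
```

```text
meanF [-0.166 -0.056 -1.252] sd [0.48 0.4  0.41]
t 16.95 pos [ 0.5724 -0.2138  0.4479] y [ 0.9954 -0.0962 -0.0024] z [-2.5e-03 -6.0e-04 -1.0e+00] F [ 0.04 -0.23 -1.52] g 0.296 q [-0.32  0.27  0.78  1.51 -0.19  1.44  0.37]
```

View pics/s7b.png

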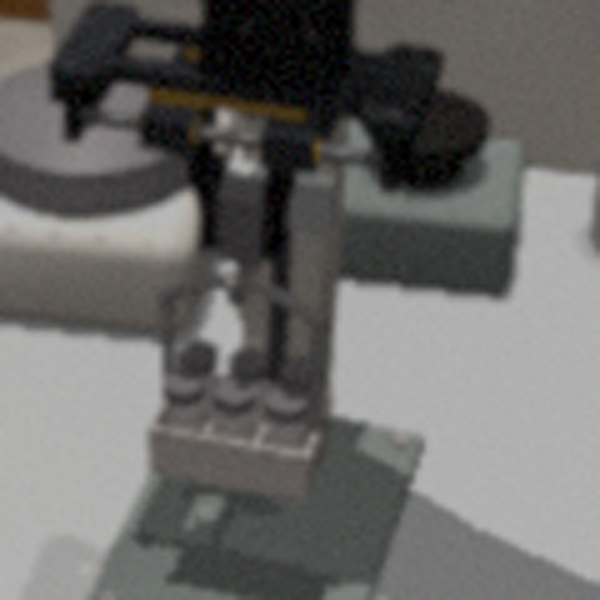

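The scale now carries about 1 N, with 1.25 N left on the hand, so roughly 15 mm to go.

Request:
{"api": "play_rows", "payload": {
  "targets": "0 0 0.15 0 0 0 -1; 0 0 0.15 0 0 0 -1; 0 0 0.15 0 0 0 -1; 0 0 0.15 0 0 0 -1; 0 0 0.15 0 0 0 -1; 0 0 0.15 0 0 0 -1; 0 0 0.1 0 0 0 -1; 0 0 0.05 0 0 0 -1; 0 0 0 0 0 0 -1; 0 0 0 0 0 0 -1"
}}

```text
time: 18.2
position: [0.5724, -0.2138, 0.437]
tool_rot: [-2.325, -2.111, 0.003]
ft_force: [-1.2, 0.8, -0.3]
grip_width: 0.296
```

```bash
python3 fz.py 60 s8; python3 plan.py
```

```text
meanF [-0.485  0.237 -0.215] sd [0.47 0.46 0.54]
t 21.2 pos [ 0.5724 -0.2138  0.4369] y [ 0.9954 -0.0962 -0.0021] z [-2.2e-03 -6.0e-04 -1.0e+00] F [-1.15 -0.13 -0.67] g 0.294 q [-0.32  0.27  0.77  1.53 -0.19  1.42  0.37]
```

Request:
{"api": "play_rows", "payload": {
  "targets": "0 0 0.1 0 0 0 -1; 0 0 0.1 0 0 0 -1; 0 0 0.1 0 0 0 -1; 0 0 0 0 0 0 -1; 0 0 0 0 0 0 -1"
}}

```text
time: 21.82
position: [0.5724, -0.2138, 0.4337]
tool_rot: [-2.325, -2.111, 0.003]
ft_force: [-0.1, 0.5, -0.2]
grip_width: 0.296
```

```bash
python3 fz.py 60 s9; python3 plan.py
python3 - <<'E'
from h import *
a=shot('side','side9')
cv2.imwrite('pics/s9b.png',cv2.resize(a['pixels'][85:145,235:305],None,fx=9,fy=9,interpolation=cv2.INTER_CUBIC))
E
```

```text
meanF [-0.613  0.144  0.045] sd [0.42 0.48 0.52]
t 24.82 pos [ 0.5724 -0.2138  0.4337] y [ 0.9954 -0.0962 -0.0022] z [-2.2e-03 -6.0e-04 -1.0e+00] F [-1.44  0.07  0.27] g 0.295 q [-0.32  0.27  0.77  1.53 -0.19  1.41  0.37]
```

View pics/s9b.png

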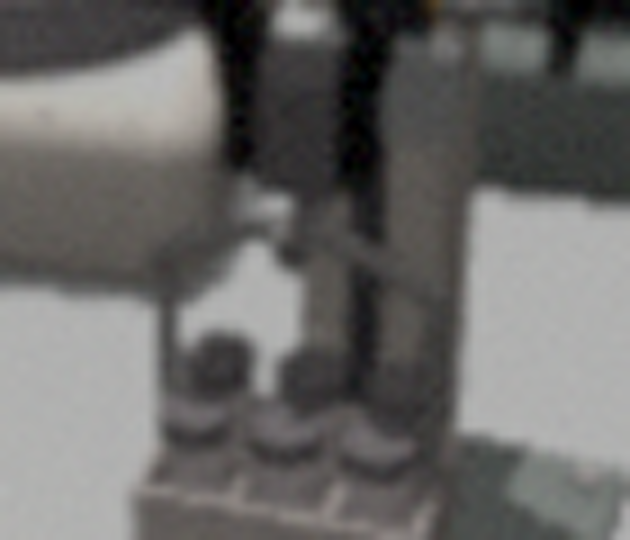

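The vertical force is balanced (0.05 N), but about 0.6 N remains sideways in -x. I'll try to relieve it with a small shift.

Request:
{"api": "play_rows", "payload": {
  "targets": "0 -0.06 0 0 0 0 -1; 0 0 0 0 0 0 -1; 0 0 0 0 0 0 -1"
}}

```text
time: 25.25
position: [0.5721, -0.2137, 0.4339]
tool_rot: [2.326, 2.112, -0.002]
ft_force: [-0.3, 0.5, -0.0]
grip_width: 0.295
```

```bash
python3 fz.py 30 s10; python3 plan.py
python3 - <<'E'
from h import *
from scipy.ndimage import median_filter
im=load('side9');P=cloud(im)
Q=P[85:145,235:305].reshape(-1,3)
m=(Q[:,1]>-.25)&(Q[:,1]<-.18)&(Q[:,2]>.195)&(Q[:,2]<.258)&(abs(Q[:,0]-.572)<.03)
Q=Q[m];Q=Q[np.argsort(-Q[:,1])]
for q in Q[:70]:print(q.round(4))
E
```

```text
meanF [0.008 0.157 0.275] sd [0.46 0.64 0.44]
t 26.75 pos [ 0.5721 -0.2137  0.4339] y [ 9.954e-01 -9.600e-02 -8.000e-04] z [-9.e-04 -9.e-04 -1.e+00] F [0.42 0.42 0.24] g 0.299 q [-0.32  0.27  0.77  1.54 -0.19  1.41  0.37]
[ 0.5758 -0.1905  0.2393]
[ 0.5732 -0.1908  0.2427]
[ 0.5732 -0.1909  0.246 ]
[ 0.5762 -0.1922  0.2446]
[ 0.5734 -0.1927  0.238 ]
[ 0.5763 -0.1932  0.2406]
[ 0.5763 -0.1938  0.2335]
[ 0.5765 -0.1939  0.2467]
[ 0.5709 -0.194   0.2407]
[ 0.5708 -0.1941  0.2306]
[ 0.571  -0.1947  0.2369]
[ 0.574  -0.1964  0.2319]
[ 0.5712 -0.1966  0.2321]
[ 0.5743 -0.1972  0.2447]
[ 0.574  -0.1972  0.228 ]
[ 0.5771 -0.1989  0.2263]
[ 0.559  -0.2029  0.2558]
[ 0.5536 -0.2037  0.2527]
[ 0.5619 -0.2044  0.2511]
[ 0.5538 -0.2045  0.2554]
[ 0.5758 -0.205   0.2521]
[ 0.5595 -0.2052  0.2575]
[ 0.5567 -0.2054  0.2544]
[ 0.562  -0.2056  0.247 ]
[ 0.5953 -0.2058  0.2556]
[ 0.5623 -0.2061  0.2564]
[ 0.5649 -0.2064  0.246 ]
[ 0.5679 -0.2065  0.2554]
[ 0.5651 -0.2067  0.2556]
[ 0.5623 -0.2067  0.2527]
[ 0.5789 -0.2069  0.2537]
[ 0.5873 -0.2073  0.2556]
[ 0.5845 -0.2074  0.2493]
[ 0.5707 -0.2074  0.
[... 241 characters left out ...]
 0.5679 -0.2079  0.2479]
[ 0.5819 -0.208   0.2525]
[ 0.5736 -0.208   0.2536]
[ 0.5703 -0.2087  0.2201]
[ 0.5793 -0.2087  0.2557]
[ 0.5708 -0.2089  0.2468]
[ 0.5518 -0.2089  0.2559]
[ 0.5791 -0.209   0.2456]
[ 0.5711 -0.209   0.2565]
[ 0.5478 -0.209   0.2196]
[ 0.5682 -0.2091  0.2503]
[ 0.5737 -0.2093  0.2461]
[ 0.5481 -0.2095  0.226 ]
[ 0.5738 -0.2095  0.2493]
[ 0.5932 -0.2095  0.2533]
[ 0.5481 -0.2101  0.2222]
[ 0.5796 -0.2103  0.2578]
[ 0.5822 -0.2104  0.2443]
[ 0.5851 -0.2105  0.2537]
[ 0.5625 -0.2108  0.2333]
[ 0.5768 -0.2108  0.2513]
[ 0.5425 -0.2109  0.219 ]
[ 0.5511 -0.2111  0.2245]
[ 0.5796 -0.2114  0.2472]
[ 0.5453 -0.2114  0.2182]
[ 0.5682 -0.2114  0.232 ]
[ 0.5424 -0.2115  0.2151]
```

Request:
{"api": "play_rows", "payload": {
  "targets": "0 0 -0.08 0 0 0 -1; 0 0 0 0 0 0 -1; 0 0 0 0 0 0 -1"
}}

```text
time: 27.12
position: [0.5721, -0.2137, 0.4348]
tool_rot: [2.326, 2.112, -0.002]
ft_force: [-0.2, 0.5, -0.3]
grip_width: 0.297
```

```bash
python3 fz.py 90 s11; python3 plan.py
```

```text
meanF [ 0.042  0.088 -0.045] sd [0.51 0.5  0.53]
t 31.62 pos [ 0.5721 -0.2137  0.4348] y [ 9.954e-01 -9.600e-02 -8.000e-04] z [-9.e-04 -9.e-04 -1.e+00] F [ 0.81 -1.07 -1.8 ] g 0.296 q [-0.32  0.27  0.77  1.53 -0.19  1.41  0.37]
```

All forces are below 0.1 N at the hand. Now I release.

Request:
{"api": "play_rows", "payload": {
  "targets": "0 0 0 0 0 0 -1; 0 0 0 0 0 0 -1; 0 0 0 0 0 0 -0.3; 0 0 0 0 0 0 0; 0 0 0 0 0 0 0.3; 0 0 0 0 0 0 0.3; 0 0 0 0 0 0 0.3; 0 0 0 0 0 0 0.3",
  "newtons": 6
}}

```text
time: 32.62
position: [0.5721, -0.2138, 0.4349]
tool_rot: [2.325, 2.112, -0.002]
ft_force: [-0.2, -0.2, 0.2]
grip_width: 0.646
```

```bash
python3 plan.py
python3 - <<'E'
from h import *
a=shot('side','side12')
cv2.imwrite('pics/s12b.png',cv2.resize(a['pixels'][50:170,220:340],None,fx=5,fy=5,interpolation=cv2.INTER_CUBIC))
E
```

```text
t 32.62 pos [ 0.5721 -0.2138  0.4349] y [ 9.954e-01 -9.610e-02 -4.000e-04] z [-5.0e-04 -1.3e-03 -1.0e+00] F [-0.15 -0.16  0.24] g 0.646 q [-0.32  0.27  0.77  1.53 -0.19  1.41  0.37]
```

View pics/s12b.png

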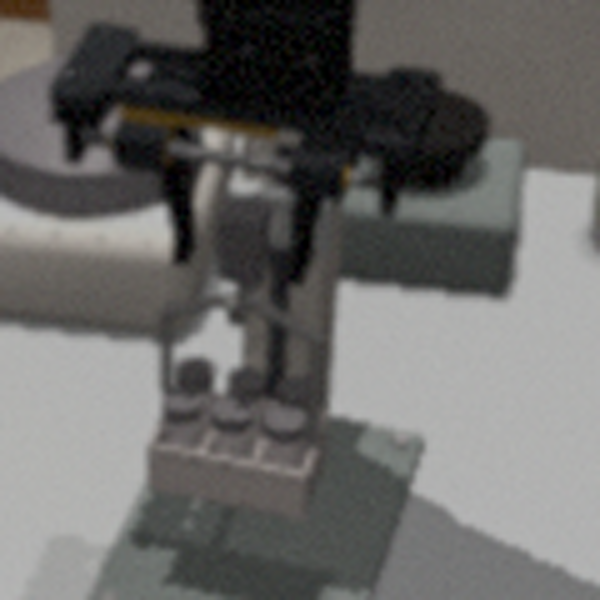

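The carrier hangs upright with its grip at (245,235), clear of both fingers at (180,225) and (298,240). I retreat straight up.

Request:
{"api": "play_rows", "payload": {
  "targets": "0 0 -0.5 0 0 0 0.4; 0 0 -1 0 0 0 0.4; 0 0 -1.5 0 0 0 0.4; 0 0 -1.5 0 0 0 0.4; 0 0 -1.5 0 0 0 0.4; 0 0 -1.5 0 0 0 0.4; 0 0 -1.5 0 0 0 0.4; 0 0 -1.5 0 0 0 0.4; 0 0 -1.5 0 0 0 0.4; 0 0 -1 0 0 0 0.4; 0 0 0 0 0 0 0.4; 0 0 0 0 0 0 0.4; 0 0 0 0 0 0 0.4; 0 0 0 0 0 0 0.4; 0 0 0 0 0 0 0.4; 0 0 0 0 0 0 0.4"
}}

```text
time: 34.67
position: [0.5721, -0.2137, 0.5741]
tool_rot: [2.325, 2.111, -0.002]
ft_force: [-0.5, -0.2, -0.1]
grip_width: 0.702
```

```bash
python3 plan.py
python3 - <<'E'
from h import *
a=shot('side','side13')
for i in range(12): b=shot('side','side14')
cv2.imwrite('pics/s13b.png',np.hstack([cv2.resize(x['pixels'][50:190,235:320],None,fx=4,fy=4,interpolation=cv2.INTER_CUBIC) for x in(a,b)]))
for im in (a,b):
    P=cloud(im)[50:190,235:320].reshape(-1,3)
    m=(abs(P[:,1]+.214)<.045)&(abs(P[:,0]-.572)<.06)&(P[:,2]>.08)&(P[:,2]<.14)
    Q=P[m];print(cv2.minAreaRect((Q[:,:2]*1000).astype(np.float32)))
    g=P[(abs(P[:,0]-.572)<.03)&(abs(P[:,1]+.214)<.025)&(P[:,2]>.245)&(P[:,2]<.30)];print('grip',np.median(g,0),g[:,2].max())
E
```

```text
t 34.67 pos [ 0.5721 -0.2137  0.5741] y [ 9.954e-01 -9.620e-02 -3.000e-04] z [-5.0e-04 -1.5e-03 -1.0e+00] F [-0.51 -0.19 -0.13] g 0.702 q [-0.3   0.26  0.79  1.27 -0.18  1.68  0.36]
((571.6537475585938, -215.6327667236328), (67.627197265625, 95.83138275146484), 81.90438079833984)
grip [ 0.57137928 -0.20925455  0.2728357 ] 0.29201133220076614
((572.2990112304688, -215.2965850830078), (66.1711196899414, 96.27536010742188), 83.4588623046875)
grip [ 0.57154446 -0.20936473  0.27346029] 0.29130325930119344
```

View pics/s13b.png

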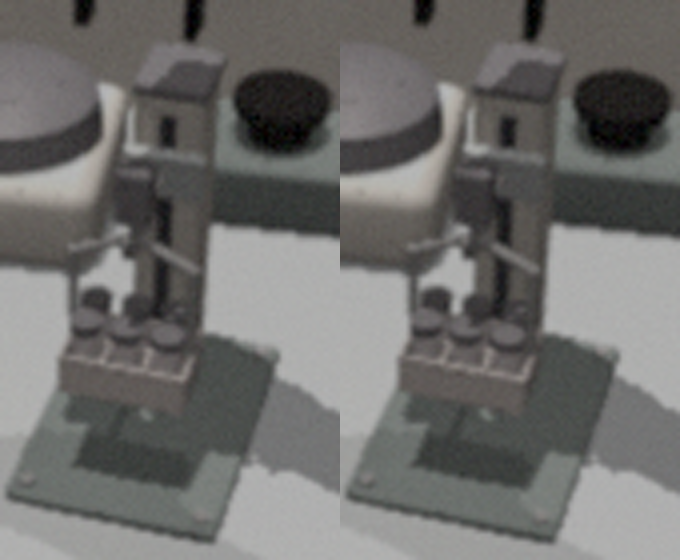

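Two frames 0.6 s apart are identical. The carrier hangs upright and still, the grip is at (135,195), and the fingers are well above it. I'm handing the job in.

```bash
python3 -c "
from bench import ctrl
print(ctrl.close_job())"
```

```text
the job is handed in; nothing more can be done
None
```

The loaded carrier is hanging from the scale's hook, released, upright and still. I handed the job in after about 35 s of the 64 s allowed; handing in gives no verdict.

- **Method:** I gripped the carrier and lifted it, reading about 2.2 N. I brought the bail in over the hook tip and lowered it at roughly 12 mm/s until the hand felt no weight, then opened the fingers and moved straight up.
- **Release check:** just before letting go, the mean force on the hand was 0.04, 0.09 and -0.05 N in x, y and z.
- **Final check:** two views about 0.6 s apart showed the carrier in the same place to within 1 mm. Its grip top was at about 0.291 m, which puts the pointer roughly 24 mm down, matching the 24.5 mm expected from the weight. The arm was well clear. I moved nothing else, but took no final measurement of the other items.
- **Disagreements:**
  - The bail touched the hook about 2–3 mm lower than I had worked out.
  - A sideways drag of 0.6 N built up while lowering; I removed it with a sub-millimetre shift before releasing.
  - I did not measure the pointer's speed directly; I judged it from how fast the hand moved.

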